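# Test a gearbox mount with a hardness gauge and sort it

### The arm

A 6-joint arm with a two-finger parallel gripper is mounted at the origin on the work surface. World frame = base frame: x ahead of the robot, y to its left, z up, the work surface at z = 0. Lengths are in m, angles in rad, forces in N, time in s.
With the tool pointing down it reaches from about 0.35 to 0.975 m from the base axis. Payload 17.4 kg.
Tool frame: the origin (TCP) lies at the very end of the fingers, on their centre line; the grasp point (between the pads) lies 19 mm behind it; z points along the fingers, y is the line along which they close (so a half turn about z gives the same grasp; the last joint's range is limited). The gripper opens to 85 mm and grips with 20 to 120 N. Pads are 22 mm wide; open, the fingers measure 114 mm over their backs; the gripper's body (76 mm by 85 mm) begins 54 mm behind the grasp point. The pads swing forward as they close: fully open they stand 13 mm farther back than shut.
Start: joints at [1.159, 0.116, 1.442, -0, 1.584, -0.038], TCP at [0.246, 0.628, 0.231] pointing down, gripper open.
Joint ranges: [-2.83, 2.83], [-0.83, 2.19], [0.07, 2.5], [-1.14, 4.28], [0.01, 3], [-2.97, 2.97]. Speed limits (rad/s): [1.89, 1.89, 2.22, 3.14, 3.14, 3.14].

### API

Orientations are given as a 3x3 rotation matrix whose columns are the frame's x, y, z axes.
In Python, from cell import arm, imaging gives the robot as it stands. The module is installed in compiled form; this text tells all that it offers.
- The arm moves only by the shell command python3 -m inch 'ROWS' [FORCE]. ROWS is JSON, a list of rows, each an object with "translation": the shift along the tool's x, y, z in m, a list of three; "rot": the turn, a rotation vector about the tool's x, y, z in rad, a list of three; "jaw": the closure, from -1 (fully open) to 1 (shut). In form: [{"translation": [x, y, z], "rot": [rx, ry, rz], "jaw": jaw}, ...]. A call has exactly 10 rows; each row shifts and turns the commanded pose from where the row before left it, along the tool's axes as they then stand; what a row does not reach is not made up. A row lasts 1/12 s, in which the tool goes at most 41.7 mm and 7.16 degrees, less where a joint would pass 70% of its speed; a pose out of reach is approached as far as the arm can. A call is refused whole if a number of a shift passes 0.0417 or a number of a turn 0.125, either way. A call with a gripper value outside its range is refused whole. The fingers move at their own pace and stop on an object; FORCE is the grip in N (left out, the last holds). Time passes only in rows, so rows that do not move let the fingers close, or fill a call up. It gives the time, the measured TCP pose, the force, the opening and the grip force at its end, in the units of the state.
- arm.sense(): the state, without advancing time (a new reading comes with each control period).
- imaging.capture(name): name is "scene" or "top"; returns a dict with "image" (480x640x3 uint8, red, green, blue), "depth" (480x640 float32, m along the optical axis (not along the pixel's ray), 0 where there is no reading), "fx", "fy", "cx", "cy" (pixels), "dist_coeffs" ([k1, k2, p1, p2, k3] as OpenCV has them; the pictures are not rectified), "extrinsics" (4x4, takes a point from camera to world coordinates). Camera axes: x right, y down, z forward; pixel columns grow to the right and rows downward; lengths in m; the calibration is good to about 2 mm. A picture is of the moment at which its call begins.
- arm.sign_off(): hands the job in; it is judged then, once.
The state is a dict: "time_s": time; "joints": joint angles; "joint_vel": joint speeds; "effort": joint torques, N m; "position": TCP position; "tool_rot": TCP orientation; "contact_force": force on the tool from outside, world axes, zero at the start; "wrist_torque": the same for the moment, N m; "opening": finger opening in m; "gripper_force": force on a finger pad.
Only numpy, scipy, OpenCV 4.12 (cv2) and the standard library are available. Lean on these libraries where they do the work, as an engineer would, in place of code of your own. Each camera call takes 0.05 s, during which the arm holds its last target. There are 200 camera calls.

### The job

Check the gearbox mount that is lying on its side: stand it on its plate on the bench, rubber up, let go of it, then press the hardness gauge squarely and gently onto the middle of the rubber (and onto nothing harder) until its foot sits flush, and put the gauge back upright in its fork rest. Its hand stays where it stopped: if it reached the long middle mark of the dial the rubber is still good, so stand the mount on its plate in the shallow tray; if it stopped short of it, put the mount in the deep bin. Leave the other things on the bench where they are.

Things in the scene. Friction and masses are not known exactly. Their poses are not given: they have to be found in the camera images.
- mount: Gearbox mount, 0.45 to 0.68 kg, 72 mm high: steel plate 60 (own x) x 104 (own y) x 6 mm with two bolt ears; on it a steel pan 60 x 62 x 56 mm; on that a black rubber pad 52 x 56 x 10 mm. Origin: centre of the plate's underside; own z from plate to rubber. At the start it lies on a 60 mm side: own +x down, own z level and pointing roughly away from the robot (+x), origin 30 mm above the bench.
- mount_face (a point): Middle of the mount's rubber face, 72 mm from the plate's underside along the mount's z. How hard the rubber is cannot be seen. The pan's two flat sides, 62 mm apart along the mount's y and 6 to 62 mm above the plate's underside, are a good grip.
- gauge: Dial hardness gauge, 0.34 kg, hanging upright in the fork rest. From below: 5 mm pin standing 8 mm out of the foot; foot disc 30 mm across; barrel 24 mm across up to 45 mm; dark drum 60 mm across from 45 to 80 mm (grip it there); bezel to 87 mm with the white dial looking up. Origin: centre of the foot's underside; z up; the dial's long middle mark lies towards own +x.
- gauge_foot (a point): Centre of the underside of the gauge's foot; the pin's tip at rest is 8 mm below. The pin is sprung: yields from 0.6 N, about 8 N pushes it fully in. On this rubber it sinks in partly and bears 2 to 7 N with the foot flush; a few newtons more seat the foot, over 40 N damages the gauge. Press slowly (about 15 mm/s): a jab throws the hand.
- gauge_hand (a joint): The gauge's only hand, rad, clockwise seen from above: 0 at the first mark, 2.094 (reading 50) at the long middle mark, 4.189 (100) at the last; marks every 10. The pin drives it up (8 mm = 4.189 rad) and it stays at the highest reading when the pin comes out. Starts at 0. This rubber gives 20 to 80, a hard surface 100.
- rest: Fixed dark steel fork rest: base 125 x 90 x 8 mm, column at its back (+x), two level prongs along own x, 38 mm apart, tops 70 mm up, open at the front (-x). Origin: underside of the base, straight below the hanging gauge, whose origin hangs 25 mm above this one, drum on the prongs. The gauge lifts straight out (pin clear once raised 55 mm) and goes back the same way, foot with 4 mm play each side.
- tray: Shallow open aluminium tray, 200 (own x) x 165 x 25 mm, 4 mm walls and floor, fixed. Origin: centre of its underside.
- bin: Deep open grey plastic bin, 200 (own x) x 175 x 85 mm, 4 mm walls and floor, a rim 9 mm wide round the top, fixed. Origin: centre of its underside. Tray and bin change places from run to run.
- spanner: Bystander: steel spanner 160 mm, flat on the bench. Origin under its middle.
- driver: Bystander: screwdriver 170 mm, flat on the bench. Origin under its middle.
- clutch_plate: Bystander: brown clutch plate, a flat ring 132 mm across, 5 mm thick. Origin: centre of its underside.
- sprocket: Bystander: dark toothed wheel 92 mm across with a hub, 34 mm high. Origin: centre of its underside.
- grease_tin: Bystander: round metal tin 83 mm across, 48 mm high. Origin: centre of its underside.
- mallet: Bystander: rubber mallet, head 48 mm across and 85 mm long, wooden handle 190 mm, lying on the bench. Origin under the head.
Not all that is in view belongs to the job. What is shaped like the rest but pink is not meant.

How it is judged:
By the outcome, as a careful person would: the job done as asked, in the order asked, and still so for the second after the job is handed in, with the robot touching nothing.
It also fails if it takes over 70 s, if anything falls off the work surface, if the arm or the gripper's body presses on something with over 40 N, if the wrist force passes 120 N, or if a joint passes its speed limit or range.

## Working session

There is one attempt and no reset: what is moved stays moved. The work goes in short steps, Python scripts to look and compute and a shell command to move; the robot and the scene stay as the last step left them, time stands still between calls to the robot, and variables do not carry over. Pictures are saved under pics/ and viewed, at most 12 in all, crops included, and the job is handed in when it is done.

```bash
mkdir -p pics; cat > h.py <<'E'
import numpy as np, cv2
from cell import arm, imaging
def cap(n,fn=None):
    c=imaging.capture(n)
    if fn: cv2.imwrite('pics/'+fn,c['image'][:,:,::-1])
    np.savez('/tmp/'+n,**c); return c
def world(c,u,v,z=None):
    K=np.array([[c['fx'],0,c['cx']],[0,c['fy'],c['cy']],[0,0,1.]],float)
    p=cv2.undistortPoints(np.array([[[u,v]]],float),K,np.array(c['dist_coeffs'],float))[0,0]
    r=np.array([p[0],p[1],1]); E=np.array(c['extrinsics'])
    if z is None: d=float(c['depth'][int(round(v)),int(round(u))]); 
    else: d=(z-E[2,3])/(E[:3,:3]@r)[2]
    return E[:3,:3]@(r*d)+E[:3,3]
E
python3 - <<'E'
from h import *
for n in('scene','top'):
    c=cap(n,n+'1.png'); print(n,np.round(c['extrinsics'],3).tolist(),c['fx'])
print(arm.sense())
E
```

```text
scene [[0.739, 0.422, -0.525, 1.459], [0.673, -0.478, 0.564, -1.104], [-0.013, -0.77, -0.638, 1.189], [0.0, 0.0, 0.0, 1.0]] 592.8907545529083
top [[-0.016, -0.988, 0.151, 0.333], [-1.0, 0.018, 0.008, -0.11], [-0.01, -0.151, -0.989, 1.24], [0.0, 0.0, 0.0, 1.0]] 501.6582124042707
{'time_s': 0.1, 'joints': array([ 1.15921081e+00,  1.16434089e-01,  1.44222009e+00, -1.26174427e-05,
        1.58402429e+00, -3.77564361e-02]), 'joint_vel': array([-0.00075512, -0.00291466, -0.00088733, -0.0009591 , -0.00079771,
       -0.00050948]), 'effort': array([ 1.39146425e-03, -7.33660126e+01, -6.33794689e+01, -9.48546176e-05,
        5.24493007e-03,  7.05210073e-05]), 'position': array([0.24640814, 0.62821706, 0.23062523]), 'tool_rot': array([[-9.30935795e-01,  3.65182648e-01, -4.22830321e-04],
       [ 3.65182892e-01,  9.30935258e-01, -1.00018041e-03],
       [ 2.83791214e-05, -1.08551415e-03, -9.99999410e-01]]), 'contact_force': array([0.69753636, 0.06420785, 0.59165124]), 'wrist_torque': array([-0.02054193,  0.04361851,  0.03229246]), 'gripper_force': 0.0, 'opening': 0.08526726159772198}
```

View pics/top1.png

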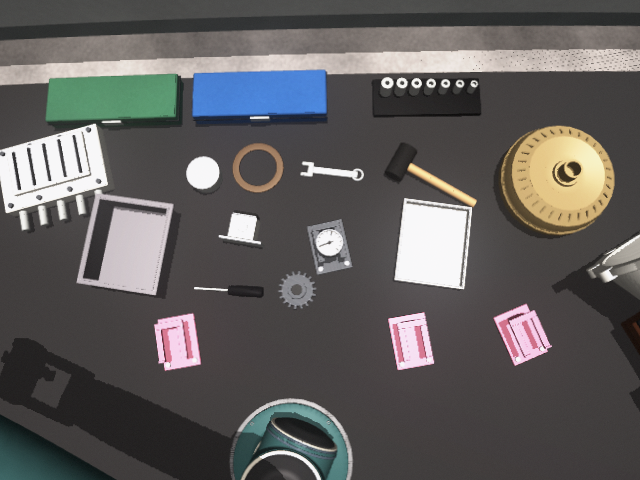

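View pics/scene1.png

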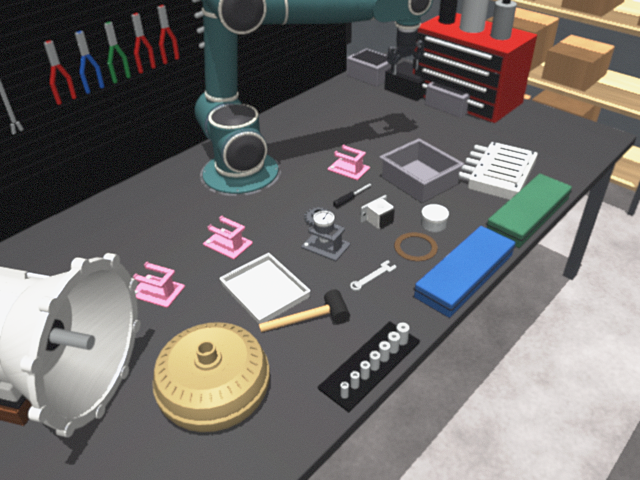

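```bash
python3 - <<'E'
from h import *
a=cv2.imread('pics/top1.png')
A=cv2.resize(a[195:295,200:360],(800,500),interpolation=cv2.INTER_CUBIC)
cv2.imwrite('pics/crop1.png',A)
b=cv2.imread('pics/scene1.png')
cv2.imwrite('pics/crop2.png',cv2.resize(b[185:265,295:405],(770,560),interpolation=cv2.INTER_CUBIC))
E
```

```text
(no output)
```

View pics/crop1.png

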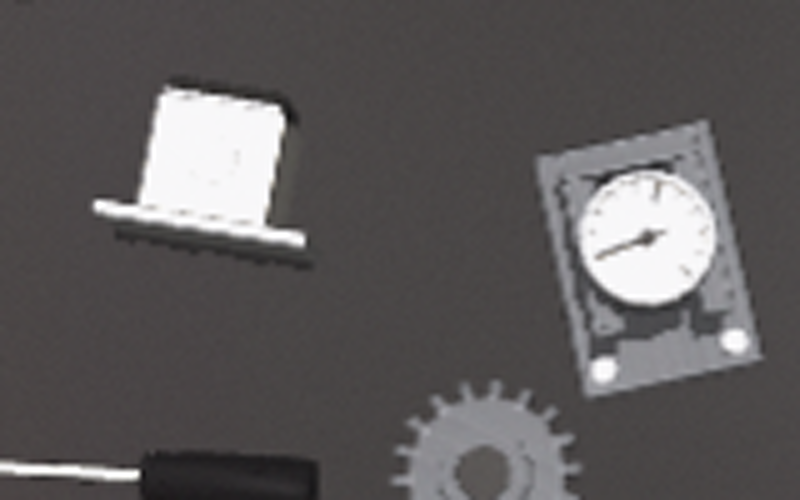

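View pics/crop2.png

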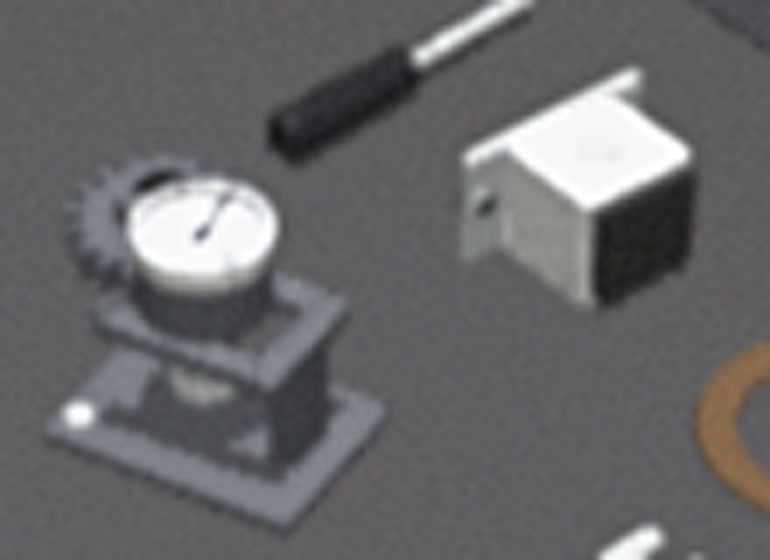

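The top picture shows the mount at (241,228) with its plate towards the robot, and the gauge dial at (329.6,242.6). The rest has its back away from the robot, with its front corners at (317.6,274) and (352.4,266). The tray is at (433,244) and the bin at (126,245). The bench between the mount and the rest is free.

```bash
cat >> h.py <<'E'
from scipy.spatial.transform import Rotation as Ro
from scipy.linalg import logm,expm
def R_(yaw,pitch=0):
    # tool down, jaw (y) axis horizontal at heading yaw (world); pitch>0 swings fingers towards +(jaw x up) 'away'
    y=np.array([np.cos(yaw),np.sin(yaw),0]); z=np.array([0,0,-1.]); x=np.cross(y,z)
    R=np.c_[x,y,z]; return Ro.from_rotvec(pitch*y).as_matrix()@R
def plan(p,R,n=None):
    s=arm.sense(); R0=s['tool_rot']; d=R0.T@(np.array(p)-s['position']); rv=Ro.from_matrix(R0.T@R).as_rotvec()
    print('now',s['position'].round(4),'shift',d.round(4),'rotvec',rv.round(4))
    T=np.eye(4);T[:3,:3]=R0.T@R;T[:3,3]=d
    n=n or int(np.ceil(max(np.linalg.norm(d)/.037,np.linalg.norm(rv)/.118,1)))
    E=expm(logm(T).real/n); print('screw n',n,E[:3,3].round(5).tolist(),Ro.from_matrix(E[:3,:3]).as_rotvec().round(5).tolist())
E
python3 - <<'E'
from h import *
c=dict(np.load('/tmp/top.npz')); g=lambda u,v,z:world(c,200+u/5,195+v/5,z).round(4)
print('pan',[g(*p,.06) for p in((165,88),(282,105),(268,225),(140,208))],'plate',[g(*p,.06) for p in((95,205),(305,240))])
print('depth',[world(c,200+u/5,195+v/5).round(4) for u,v in((215,150),(180,180),(640,200),(680,260))])
print('dial',g(648,238,.112),'mark',g(660,187,.112))
b=[g(*p,.008) for p in((538,157),(708,121),(762,355),(588,395))];print('base',b,np.mean(b,0))
print('tray',[world(c,u,v,.025).round(3) for u,v in((405,199),(471,205),(464,289),(395,279))])
print('bin',[world(c,u,v,.085).round(3) for u,v in((95,194),(174,205),(157,296),(77,283))])
m=(c['depth'][195:295,200:360]>0)
# depth-based refine of dial and mount top
V,U=np.mgrid[195:295,200:360]
P=np.array([world(c,u,v) for u,v in zip(U.ravel(),V.ravel())]).reshape(100,160,3)
D=P[(P[...,2]>.1)&(P[...,2]<.13)&(P[...,1]<-.06)];print('dialdepth',len(D),D.mean(0),D.min(0),D.max(0))
M=P[(P[...,2]>.05)&(P[...,2]<.07)&(U<270)]; 
print('mount',len(M),M.mean(0),cv2.minAreaRect(M[:,:2].astype(np.float32)))
E
```

```text
pan [array([0.5881, 0.1278, 0.06  ]), array([0.5787, 0.0711, 0.06  ]), array([0.5203, 0.0775, 0.06  ]), array([0.5297, 0.139 , 0.06  ])] plate [array([0.5315, 0.1607, 0.06  ]), array([0.5128, 0.0597, 0.06  ])]
depth [array([0.5565, 0.1025, 0.0641]), array([0.5423, 0.1192, 0.0638]), array([ 0.5215, -0.1007,  0.1065]), array([ 0.4931, -0.1185,  0.1087])]
dial [ 0.503  -0.1041  0.112 ] mark [ 0.5264 -0.11    0.112 ]
base [array([ 0.5606, -0.0494,  0.008 ]), array([ 0.5773, -0.1346,  0.008 ]), array([ 0.4593, -0.1588,  0.008 ]), array([ 0.441 , -0.0728,  0.008 ])] [ 0.50955 -0.1039   0.008  ]
tray [array([ 0.622, -0.293,  0.025]), array([ 0.604, -0.456,  0.025]), array([ 0.397, -0.427,  0.025]), array([ 0.424, -0.261,  0.025])]
bin [array([0.635, 0.458, 0.085]), array([0.604, 0.264, 0.085]), array([0.389, 0.298, 0.085]), array([0.422, 0.489, 0.085])]
dialdepth 562 [ 0.50486542 -0.10375505  0.10830571] [ 0.47444096 -0.13256231  0.10172834] [ 0.53490205 -0.07538717  0.11804125]
mount 827 [0.55211769 0.10454681 0.06064819] ((0.5555986166000366, 0.1044427677989006), (0.10240472853183746, 0.07231387495994568), 79.7282943725586)
```

```bash
cat >> h.py <<'E'
D=np.pi/180
E
python3 - <<'E'
from h import *
R=R_(79.7*D,35*D); G=np.array([.5622,.1032,.032]); p=G+(.022-.11)*R[:,2]; print(p,R.round(3).tolist())
plan(p,R,18)
E
```

```text
[0.61186133 0.09417501 0.10408538] [[-0.806, 0.179, -0.564], [0.146, 0.984, 0.103], [0.574, -0.0, -0.819]]
now [0.2464 0.6282 0.2306] shift [-0.5352 -0.3636  0.1269] rotvec [ 0.0582  0.6088 -0.1883]
screw n 18 [-0.02917, -0.02273, -0.00096] [0.00323, 0.03382, -0.01046]
```

```bash
python3 -m inch '[{"translation":[-0.0292,-0.0227,-0.001],"rot":[0.0032,0.0338,-0.0105],"jaw":-1},{"translation":[-0.0292,-0.0227,-0.001],"rot":[0.0032,0.0338,-0.0105],"jaw":-1},{"translation":[-0.0292,-0.0227,-0.001],"rot":[0.0032,0.0338,-0.0105],"jaw":-1},{"translation":[-0.0292,-0.0227,-0.001],"rot":[0.0032,0.0338,-0.0105],"jaw":-1},{"translation":[-0.0292,-0.0227,-0.001],"rot":[0.0032,0.0338,-0.0105],"jaw":-1},{"translation":[-0.0292,-0.0227,-0.001],"rot":[0.0032,0.0338,-0.0105],"jaw":-1},{"translation":[-0.0292,-0.0227,-0.001],"rot":[0.0032,0.0338,-0.0105],"jaw":-1},{"translation":[-0.0292,-0.0227,-0.001],"rot":[0.0032,0.0338,-0.0105],"jaw":-1},{"translation":[-0.0292,-0.0227,-0.001],"rot":[0.0032,0.0338,-0.0105],"jaw":-1},{"translation":[-0.0292,-0.0227,-0.001],"rot":[0.0032,0.0338,-0.0105],"jaw":-1}]'
python3 -m inch '[{"translation":[-0.0292,-0.0227,-0.001],"rot":[0.0032,0.0338,-0.0105],"jaw":-1},{"translation":[-0.0292,-0.0227,-0.001],"rot":[0.0032,0.0338,-0.0105],"jaw":-1},{"translation":[-0.0292,-0.0227,-0.001],"rot":[0.0032,0.0338,-0.0105],"jaw":-1},{"translation":[-0.0292,-0.0227,-0.001],"rot":[0.0032,0.0338,-0.0105],"jaw":-1},{"translation":[-0.0292,-0.0227,-0.001],"rot":[0.0032,0.0338,-0.0105],"jaw":-1},{"translation":[-0.0292,-0.0227,-0.001],"rot":[0.0032,0.0338,-0.0105],"jaw":-1},{"translation":[-0.0292,-0.0227,-0.001],"rot":[0.0032,0.0338,-0.0105],"jaw":-1},{"translation":[-0.0292,-0.0227,-0.001],"rot":[0.0032,0.0338,-0.0105],"jaw":-1},{"translation":[0,0,0],"rot":[0,0,0],"jaw":-1},{"translation":[0,0,0],"rot":[0,0,0],"jaw":-1}]'
python3 - <<'E'
from h import *
R=R_(79.7*D,35*D); G=np.array([.5622,.1032,.032]); 
plan(G+.022*R[:,2],R,8); print(arm.sense()['joints'].round(2))
E
```

```text
time_s: 0.93
position: [0.4479, 0.3189, 0.1991]
tool_rot: [[-0.909, 0.262, -0.326], [0.251, 0.965, 0.076], [0.334, -0.013, -0.942]]
contact_force: [-0.5, 0.7, 0.6]
opening: 0.0855
gripper_force: 0.0
time_s: 1.77
position: [0.6132, 0.0935, 0.1024]
tool_rot: [[-0.804, 0.181, -0.567], [0.147, 0.984, 0.105], [0.576, 0.001, -0.817]]
contact_force: [-0.7, -0.0, -1.0]
opening: 0.0856
gripper_force: 0.0
now [0.6132 0.0935 0.1024] shift [0.0018 0.0002 0.1094] rotvec [ 0.0017 -0.0032 -0.001 ]
screw n 8 [0.00025, 4e-05, 0.01368] [0.00021, -0.0004, -0.00013]
[ 0.05  0.43  1.36  0.14  1.95 -1.33]
```

```bash
python3 -m inch '[{"translation":[0.0003,0,0.015],"rot":[0,0,0],"jaw":-1},{"translation":[0.0003,0,0.015],"rot":[0,0,0],"jaw":-1},{"translation":[0.0003,0,0.015],"rot":[0,0,0],"jaw":-1},{"translation":[0.0003,0,0.015],"rot":[0,0,0],"jaw":-1},{"translation":[0.0003,0,0.015],"rot":[0,0,0],"jaw":-1},{"translation":[0.0003,0,0.015],"rot":[0,0,0],"jaw":-1},{"translation":[0,0,0.01],"rot":[0,0,0],"jaw":-1},{"translation":[0,0,0.0094],"rot":[0,0,0],"jaw":-1},{"translation":[0,0,0],"rot":[0,0,0],"jaw":-1},{"translation":[0,0,0],"rot":[0,0,0],"jaw":-1}]' 60
python3 -m inch '[{"translation":[0,0,0],"rot":[0,0,0],"jaw":1},{"translation":[0,0,0],"rot":[0,0,0],"jaw":1},{"translation":[0,0,0],"rot":[0,0,0],"jaw":1},{"translation":[0,0,0],"rot":[0,0,0],"jaw":1},{"translation":[0,0,0],"rot":[0,0,0],"jaw":1},{"translation":[0,0,0],"rot":[0,0,0],"jaw":1},{"translation":[0,0,0],"rot":[0,0,0],"jaw":1},{"translation":[0,0,0],"rot":[0,0,0],"jaw":1},{"translation":[0,0,0],"rot":[0,0,0],"jaw":1},{"translation":[0,0,0],"rot":[0,0,0],"jaw":1}]' 60
```

```text
time_s: 2.6
position: [0.5499, 0.1068, 0.0167]
tool_rot: [[-0.807, 0.178, -0.563], [0.145, 0.984, 0.103], [0.573, 0.002, -0.82]]
contact_force: [0.4, 0.3, 0.1]
opening: 0.0854
gripper_force: 0.0
time_s: 3.43
position: [0.5508, 0.1066, 0.0172]
tool_rot: [[-0.808, 0.179, -0.562], [0.145, 0.984, 0.104], [0.572, 0.002, -0.821]]
contact_force: [3.5, 0.5, 6.5]
opening: 0.0615
gripper_force: 66.7
```

```bash
python3 -m inch '[{"translation":[0.0057,0,-0.0082],"rot":[0,0,0],"jaw":1},{"translation":[0.0114,0,-0.0164],"rot":[0,0,0],"jaw":1},{"translation":[0.0114,0,-0.0164],"rot":[0,0,0],"jaw":1},{"translation":[0.0114,0,-0.0164],"rot":[0,0,0],"jaw":1},{"translation":[0.0114,0,-0.0164],"rot":[0,0,0],"jaw":1},{"translation":[0,0,0],"rot":[0,0,0],"jaw":1},{"translation":[0,0,0],"rot":[0,0,0],"jaw":1},{"translation":[0,0,0],"rot":[0,0,0],"jaw":1},{"translation":[0,0,0],"rot":[0,0,0],"jaw":1},{"translation":[0,0,0],"rot":[0,0,0],"jaw":1}]'
python3 - <<'E'
from h import *
plan([.56,.105,.10],R_(97*D,-55*D),18)
E
```

```text
time_s: 4.27
position: [0.5497, 0.1063, 0.1049]
tool_rot: [[-0.805, 0.178, -0.565], [0.145, 0.984, 0.103], [0.575, 0.001, -0.818]]
contact_force: [0.3, -0.6, -5.3]
opening: 0.0617
gripper_force: 66.6
now [0.5497 0.1063 0.1049] shift [-0.0113  0.0006 -0.002 ] rotvec [-0.0565 -1.5588 -0.3299]
screw n 18 [-0.0006, -7e-05, 0.00038] [-0.00314, -0.0866, -0.01833]
```

```bash
python3 -m inch '[{"translation":[-0.0006,0,0.0004],"rot":[-0.0031,-0.0866,-0.0183],"jaw":1},{"translation":[-0.0006,0,0.0004],"rot":[-0.0031,-0.0866,-0.0183],"jaw":1},{"translation":[-0.0006,0,0.0004],"rot":[-0.0031,-0.0866,-0.0183],"jaw":1},{"translation":[-0.0006,0,0.0004],"rot":[-0.0031,-0.0866,-0.0183],"jaw":1},{"translation":[-0.0006,0,0.0004],"rot":[-0.0031,-0.0866,-0.0183],"jaw":1},{"translation":[-0.0006,0,0.0004],"rot":[-0.0031,-0.0866,-0.0183],"jaw":1},{"translation":[-0.0006,0,0.0004],"rot":[-0.0031,-0.0866,-0.0183],"jaw":1},{"translation":[-0.0006,0,0.0004],"rot":[-0.0031,-0.0866,-0.0183],"jaw":1},{"translation":[-0.0006,0,0.0004],"rot":[-0.0031,-0.0866,-0.0183],"jaw":1},{"translation":[-0.0006,0,0.0004],"rot":[-0.0031,-0.0866,-0.0183],"jaw":1}]'
python3 -m inch '[{"translation":[-0.0006,0,0.0004],"rot":[-0.0031,-0.0866,-0.0183],"jaw":1},{"translation":[-0.0006,0,0.0004],"rot":[-0.0031,-0.0866,-0.0183],"jaw":1},{"translation":[-0.0006,0,0.0004],"rot":[-0.0031,-0.0866,-0.0183],"jaw":1},{"translation":[-0.0006,0,0.0004],"rot":[-0.0031,-0.0866,-0.0183],"jaw":1},{"translation":[-0.0006,0,0.0004],"rot":[-0.0031,-0.0866,-0.0183],"jaw":1},{"translation":[-0.0006,0,0.0004],"rot":[-0.0031,-0.0866,-0.0183],"jaw":1},{"translation":[-0.0006,0,0.0004],"rot":[-0.0031,-0.0866,-0.0183],"jaw":1},{"translation":[-0.0006,0,0.0004],"rot":[-0.0031,-0.0866,-0.0183],"jaw":1},{"translation":[0,0,0],"rot":[0,0,0],"jaw":1},{"translation":[0,0,0],"rot":[0,0,0],"jaw":1}]'
python3 - <<'E'
from h import *
print(arm.sense()['joints'].round(2))
plan([.56,.105,.036],R_(97*D,-55*D),8)
E
```

```text
time_s: 5.1
position: [0.5545, 0.1061, 0.1006]
tool_rot: [[-0.965, 0.009, 0.264], [0.025, 0.998, 0.057], [-0.263, 0.062, -0.963]]
contact_force: [-1.6, 0.4, -4.7]
opening: 0.0612
gripper_force: 66.6
time_s: 5.93
position: [0.5596, 0.1062, 0.0993]
tool_rot: [[-0.572, -0.121, 0.811], [-0.07, 0.993, 0.099], [-0.817, -0.0, -0.576]]
contact_force: [0.4, -0.4, -4.2]
opening: 0.0617
gripper_force: 66.8
[ 0.16 -0.53  2.41 -0.1   0.3  -1.45]
now [0.5596 0.1062 0.0993] shift [ 0.0515 -0.0012  0.0367] rotvec [-0.001  -0.0033 -0.0004]
screw n 8 [0.00645, -0.00015, 0.00458] [-0.00013, -0.00042, -5e-05]
```

```bash
python3 - <<'E'
from h import *
from scipy.optimize import fsolve
s=arm.sense()
J=[([1.159,.116,1.442,0,1.584],[.246,.628,.231]),([.05,.43,1.36,.14,1.95],[.6132,.0935,.1024]),(s['joints'],s['position'])]
A=[];b=[]
for j,p in J:
    t=np.cumsum([j[1],j[2],j[4]]); A+=[[1,0,*np.sin(t)],[0,1,*np.cos(t)]]; b+=[np.hypot(*p[:2]),p[2]]
x,res,_,_=np.linalg.lstsq(np.array(A),np.array(b),rcond=None);print(x.round(3),(np.array(A)@x-b).round(3))
for r in(.57,.585,.6,.62):
  for z in (.036,):
    q=fsolve(lambda q:[x[0]+x[2]*np.sin(q[0])+x[3]*np.sin(q[0]+q[1])+x[4]*np.sin(2.18)-r,x[1]+x[2]*np.cos(q[0])+x[3]*np.cos(q[0]+q[1])+x[4]*np.cos(2.18)-z],[-.4,2.3]);print(r,q,2.18-q.sum())
c=dict(np.load('/tmp/top.npz'))
for n,u,v in(('clutch',258,168),('clutch edge',258,192),('clutch r',283,168),('spL',302,168),('spR',363,174),('tinc',203,190),('drivR',263,292),('drvtop',230,286),('sprock',297,290),('restc',317.6,274)): print(n,world(c,u,v,0).round(3))
E
```

```text
[-0.055  0.004  0.598  0.656  0.374] [-0.005  0.002  0.003 -0.006  0.002  0.004]
0.57 [-0.46909655  2.49445836] 0.15463819028987347
0.585 [-0.43235994  2.47402624] 0.13833369681008278
0.6 [-0.39685302  2.45320713] 0.12364588681039468
0.62 [-0.35128324  2.42488086] 0.10640238143416925
clutch [0.717 0.077 0.   ]
clutch edge [0.653 0.077 0.   ]
clutch r [0.715 0.013 0.   ]
spL [ 0.714 -0.036  0.   ]
spR [ 0.696 -0.192  0.   ]
tinc [0.662 0.218 0.   ]
drivR [0.399 0.063 0.   ]
drvtop [0.416 0.145 0.   ]
sprock [ 0.403 -0.021  0.   ]
restc [ 0.442 -0.073  0.   ]
```

```bash
python3 - <<'E'
from h import *
plan([.615,.10,.038],R_(98.5*D,-55*D),9)
E
```

```text
now [0.5596 0.1062 0.0993] shift [ 0.0188 -0.0128  0.0797] rotvec [-0.0224 -0.0033 -0.0154]
screw n 9 [0.00211, -0.0015, 0.00884] [-0.00249, -0.00037, -0.00171]
```

```bash
python3 -m inch '[{"translation":[0.0021,-0.0015,0.0088],"rot":[-0.0025,-0.0004,-0.0017],"jaw":1},{"translation":[0.0021,-0.0015,0.0088],"rot":[-0.0025,-0.0004,-0.0017],"jaw":1},{"translation":[0.0021,-0.0015,0.0088],"rot":[-0.0025,-0.0004,-0.0017],"jaw":1},{"translation":[0.0021,-0.0015,0.0088],"rot":[-0.0025,-0.0004,-0.0017],"jaw":1},{"translation":[0.0021,-0.0015,0.0088],"rot":[-0.0025,-0.0004,-0.0017],"jaw":1},{"translation":[0.0021,-0.0015,0.0088],"rot":[-0.0025,-0.0004,-0.0017],"jaw":1},{"translation":[0.0021,-0.0015,0.0088],"rot":[-0.0025,-0.0004,-0.0017],"jaw":1},{"translation":[0.0021,-0.0015,0.0088],"rot":[-0.0025,-0.0004,-0.0017],"jaw":1},{"translation":[0.0021,-0.0015,0.0088],"rot":[-0.0025,-0.0004,-0.0017],"jaw":1},{"translation":[0,0,0],"rot":[0,0,0],"jaw":1}]'
python3 - <<'E'
from h import *
print(arm.sense()['joints'].round(2),arm.sense()['joint_vel'].round(2))
plan([.615,.10,.031],R_(98.5*D,-55*D),9)
b=cap('scene')['image'][:,:,::-1]
cv2.imwrite('pics/s2.png',cv2.resize(b[110:270,280:480],(750,600),interpolation=cv2.INTER_CUBIC))
E
```

```text
time_s: 6.77
position: [0.6171, 0.1005, 0.0392]
tool_rot: [[-0.566, -0.149, 0.811], [-0.084, 0.989, 0.123], [-0.82, 0.001, -0.572]]
contact_force: [-0.4, -0.1, -5.8]
opening: 0.0616
gripper_force: 66.7
[ 0.1  -0.24  2.33  0.41  0.1  -2.01] [ 0.01 -0.05  0.02 -0.25  0.02  0.27]
now [0.6171 0.1005 0.0392] shift [ 0.008  -0.0002  0.003 ] rotvec [ 0.0019  0.0014 -0.0002]
screw n 9 [0.00088, -2e-05, 0.00033] [0.00021, 0.00015, -2e-05]
```

View pics/s2.png

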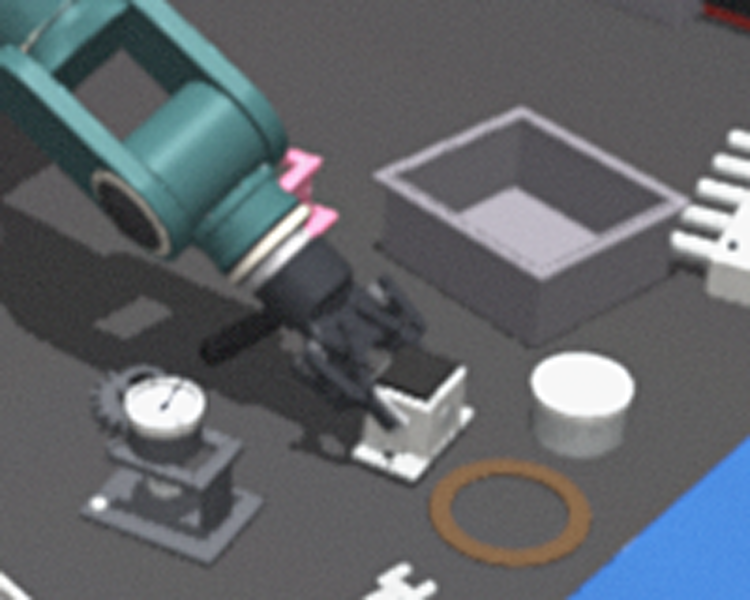

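The mount hangs upright in the gripper with the rubber up, at about (425,395) in the crop. It is clear of the clutch plate and the tin. I'm lowering it slowly now.

```bash
python3 -m inch '[{"translation":[0.0007,0,0.0005],"rot":[0,0,0],"jaw":1},{"translation":[0.0007,0,0.0005],"rot":[0,0,0],"jaw":1},{"translation":[0.0007,0,0.0005],"rot":[0,0,0],"jaw":1},{"translation":[0.0007,0,0.0005],"rot":[0,0,0],"jaw":1},{"translation":[0.0007,0,0.0005],"rot":[0,0,0],"jaw":1},{"translation":[0.0007,0,0.0005],"rot":[0,0,0],"jaw":1},{"translation":[0.0007,0,0.0005],"rot":[0,0,0],"jaw":1},{"translation":[0.0007,0,0.0005],"rot":[0,0,0],"jaw":1},{"translation":[0,0,0],"rot":[0,0,0],"jaw":1},{"translation":[0,0,0],"rot":[0,0,0],"jaw":1}]'
```

```text
time_s: 7.65
position: [0.6162, 0.1002, 0.0334]
tool_rot: [[-0.563, -0.148, 0.813], [-0.085, 0.989, 0.122], [-0.822, -0.0, -0.569]]
contact_force: [-0.4, 0.3, -4.5]
opening: 0.0611
gripper_force: 66.7
```

```bash
python3 -m inch '[{"translation":[0.0005,0,0.0003],"rot":[0,0,0],"jaw":1},{"translation":[0.0005,0,0.0003],"rot":[0,0,0],"jaw":1},{"translation":[0.0005,0,0.0003],"rot":[0,0,0],"jaw":1},{"translation":[0.0005,0,0.0003],"rot":[0,0,0],"jaw":1},{"translation":[0,0,0],"rot":[0,0,0],"jaw":1},{"translation":[0,0,0],"rot":[0,0,0],"jaw":1},{"translation":[0,0,0],"rot":[0,0,0],"jaw":1},{"translation":[0,0,0],"rot":[0,0,0],"jaw":1},{"translation":[0,0,0],"rot":[0,0,0],"jaw":1},{"translation":[0,0,0],"rot":[0,0,0],"jaw":1}]'
```

```text
time_s: 8.48
position: [0.6161, 0.1002, 0.0312]
tool_rot: [[-0.563, -0.148, 0.813], [-0.085, 0.989, 0.122], [-0.822, -0.0, -0.569]]
contact_force: [0.4, 0.6, -5.3]
opening: 0.0614
gripper_force: 66.7
```

Still not in contact. I'll lower it 2–3 mm more.

```bash
python3 -m inch '[{"translation":[0.0005,0,0.0003],"rot":[0,0,0],"jaw":1},{"translation":[0.0005,0,0.0003],"rot":[0,0,0],"jaw":1},{"translation":[0.0005,0,0.0003],"rot":[0,0,0],"jaw":1},{"translation":[0,0,0],"rot":[0,0,0],"jaw":1},{"translation":[0,0,0],"rot":[0,0,0],"jaw":1},{"translation":[0,0,0],"rot":[0,0,0],"jaw":1},{"translation":[0,0,0],"rot":[0,0,0],"jaw":1},{"translation":[0,0,0],"rot":[0,0,0],"jaw":1},{"translation":[0,0,0],"rot":[0,0,0],"jaw":1},{"translation":[0,0,0],"rot":[0,0,0],"jaw":1}]'
```

```text
time_s: 9.32
position: [0.6167, 0.1002, 0.0306]
tool_rot: [[-0.561, -0.148, 0.814], [-0.085, 0.989, 0.122], [-0.823, -0.001, -0.567]]
contact_force: [-4.1, 0.9, 4.3]
opening: 0.0615
gripper_force: 67.8
```

```bash
python3 -m inch '[{"translation":[0,0,0],"rot":[0,0,0],"jaw":-1},{"translation":[0,0,0],"rot":[0,0,0],"jaw":-1},{"translation":[0,0,0],"rot":[0,0,0],"jaw":-1},{"translation":[0,0,0],"rot":[0,0,0],"jaw":-1},{"translation":[0,0,0],"rot":[0,0,0],"jaw":-1},{"translation":[-0.0041,0,-0.0028],"rot":[0,0,0],"jaw":-1},{"translation":[-0.0082,0,-0.0057],"rot":[0,0,0],"jaw":-1},{"translation":[-0.0123,0,-0.0085],"rot":[0,0,0],"jaw":-1},{"translation":[-0.0165,0,-0.0113],"rot":[0,0,0],"jaw":-1},{"translation":[-0.0165,0,-0.0113],"rot":[0,0,0],"jaw":-1}]'
python3 -m inch '[{"translation":[-0.0165,0,-0.0113],"rot":[0,0,0],"jaw":-1},{"translation":[-0.0165,0,-0.0113],"rot":[0,0,0],"jaw":-1},{"translation":[-0.0165,0,-0.0113],"rot":[0,0,0],"jaw":-1},{"translation":[-0.0165,0,-0.0113],"rot":[0,0,0],"jaw":-1},{"translation":[0,0,0],"rot":[0.0,0.1,0],"jaw":-1},{"translation":[0,0,0],"rot":[0.0,0.1,0],"jaw":-1},{"translation":[0,0,0],"rot":[0.0,0.1,0],"jaw":-1},{"translation":[0,0,0],"rot":[0.0,0.1,0],"jaw":-1},{"translation":[0,0,0],"rot":[0.0,0.1,0],"jaw":-1},{"translation":[0,0,0],"rot":[0,0,0],"jaw":-1}]'
python3 - <<'E'
from h import *
c=dict(np.load('/tmp/top.npz'))
# rest axis heading
print(arm.sense()['joints'].round(2))
for y in (78,98): plan([.504,-.104,.20],R_(y*D,0),9)
E
```

```text
time_s: 10.15
position: [0.6159, 0.1, 0.0994]
tool_rot: [[-0.564, -0.148, 0.813], [-0.085, 0.989, 0.121], [-0.822, -0.001, -0.57]]
contact_force: [0.3, 0.1, -0.7]
opening: 0.0851
gripper_force: 0.0
time_s: 10.98
position: [0.6182, 0.1005, 0.1809]
tool_rot: [[-0.885, -0.148, 0.441], [-0.133, 0.989, 0.066], [-0.446, -0.0, -0.895]]
contact_force: [1.3, 1.0, 1.0]
opening: 0.0854
gripper_force: 0.0
[ 0.11 -0.25  1.92  0.02  1.01 -1.61]
now [0.6182 0.1005 0.1809] shift [ 0.1197 -0.1853 -0.0809] rotvec [0.0824 0.4572 0.352 ]
screw n 9 [0.01159, -0.0229, -0.00558] [0.00915, 0.0508, 0.03911]
now [0.6182 0.1005 0.1809] shift [ 0.1197 -0.1853 -0.0809] rotvec [0.0017 0.4622 0.0091]
screw n 9 [0.0149, -0.02065, -0.00613] [0.00019, 0.05135, 0.00102]
```

```bash
python3 -m inch '[{"translation":[0.0149,-0.0207,-0.0061],"rot":[0,0.0513,0.001],"jaw":-1},{"translation":[0.0149,-0.0207,-0.0061],"rot":[0,0.0513,0.001],"jaw":-1},{"translation":[0.0149,-0.0207,-0.0061],"rot":[0,0.0513,0.001],"jaw":-1},{"translation":[0.0149,-0.0207,-0.0061],"rot":[0,0.0513,0.001],"jaw":-1},{"translation":[0.0149,-0.0207,-0.0061],"rot":[0,0.0513,0.001],"jaw":-1},{"translation":[0.0149,-0.0207,-0.0061],"rot":[0,0.0513,0.001],"jaw":-1},{"translation":[0.0149,-0.0207,-0.0061],"rot":[0,0.0513,0.001],"jaw":-1},{"translation":[0.0149,-0.0207,-0.0061],"rot":[0,0.0513,0.001],"jaw":-1},{"translation":[0.0149,-0.0207,-0.0061],"rot":[0,0.0513,0.001],"jaw":-1},{"translation":[0,0,0],"rot":[0,0,0],"jaw":-1}]'
python3 - <<'E'
from h import *
plan([.504,-.104,.075],R_(100*D,0),8); 
c=cap('top'); V,U=np.mgrid[165:260,190:290]
P=np.array([world(c,u,v) for u,v in zip(U.ravel(),V.ravel())])
M=P[(P[:,2]>.045)&(P[:,2]<.1)&(P[:,1]>.03)&(P[:,1]<.17)&(P[:,0]>.53)&(P[:,0]<.64)]; print(len(M),M.mean(0),M.min(0),M.max(0),cv2.minAreaRect(M[:,:2].astype(np.float32)))
b=c['image'][:,:,::-1]
cv2.imwrite('pics/t3.png',cv2.resize(b[165:285,190:350],(800,600),interpolation=cv2.INTER_CUBIC))
E
```

```text
time_s: 11.82
position: [0.5018, -0.1074, 0.1975]
tool_rot: [[-0.99, -0.138, 0.003], [-0.138, 0.99, 0.0], [-0.003, 0.0, -1.0]]
contact_force: [0.2, 0.1, -0.0]
opening: 0.0853
gripper_force: 0.0
now [ 0.5018 -0.1074  0.1975] shift [-0.0022  0.003   0.1225] rotvec [-0.      0.0032 -0.0362]
screw n 8 [-0.00031, 0.00037, 0.01532] [-0.0, 0.00041, -0.00453]
695 [0.5995136  0.09332102 0.06972907] [0.56870791 0.0607573  0.04517884] [0.63548238 0.13017209 0.08054554] ((0.6027117967605591, 0.09573321789503098), (0.06227085366845131, 0.06262371689081192), 7.849223613739014)
```

View pics/t3.png

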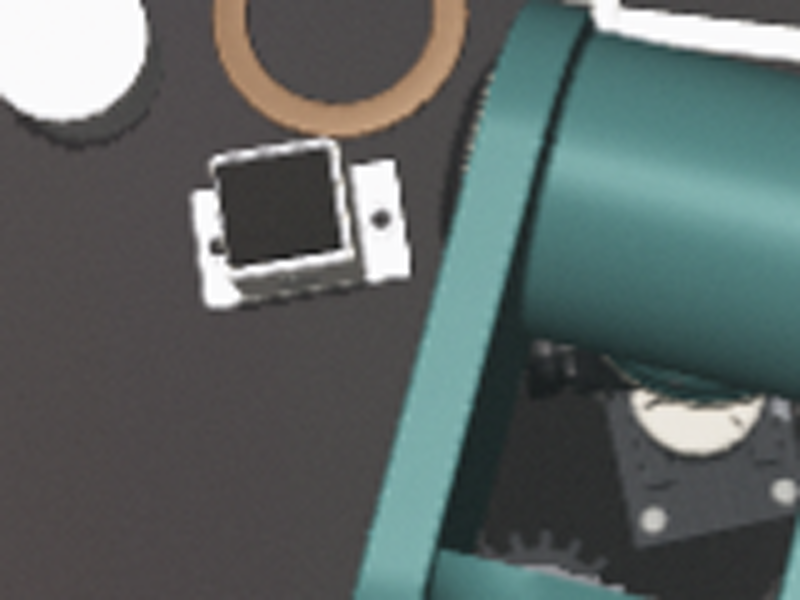

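The mount stands free on its plate, with the rubber face corners at about (215,158), (332,147), (346,250) and (228,268) in the crop. Next I'll grip the gauge.

```bash
python3 -m inch '[{"translation":[-0.0003,0.0004,0.0153],"rot":[0,0.0004,-0.0045],"jaw":-1},{"translation":[-0.0003,0.0004,0.0153],"rot":[0,0.0004,-0.0045],"jaw":-1},{"translation":[-0.0003,0.0004,0.0153],"rot":[0,0.0004,-0.0045],"jaw":-1},{"translation":[-0.0003,0.0004,0.0153],"rot":[0,0.0004,-0.0045],"jaw":-1},{"translation":[-0.0003,0.0004,0.0153],"rot":[0,0.0004,-0.0045],"jaw":-1},{"translation":[-0.0003,0.0004,0.0153],"rot":[0,0.0004,-0.0045],"jaw":-1},{"translation":[-0.0003,0.0004,0.0153],"rot":[0,0.0004,-0.0045],"jaw":-1},{"translation":[-0.0003,0.0004,0.0153],"rot":[0,0.0004,-0.0045],"jaw":-1},{"translation":[0,0,0],"rot":[0,0,0],"jaw":-1},{"translation":[0,0,0],"rot":[0,0,0],"jaw":-1}]'
python3 - <<'E'
from h import *
c=dict(np.load('/tmp/top.npz'))
q=[world(c,190+u/5,165+v/5,.072) for u,v in((215,158),(332,147),(346,250),(228,268))];print(np.round(q,4),np.mean(q,0))
V,U=np.mgrid[190:220,230:262]
P=np.array([world(c,u,v) for u,v in zip(U.ravel(),V.ravel())]);I=c['image'][190:220,230:262].max(2).ravel()
M=P[(I<70)&(P[:,2]>.066)];print(M.mean(0),cv2.minAreaRect(M[:,:2].astype(np.float32)))
A=np.c_[M[:,:2],np.ones(len(M))];print(np.linalg.lstsq(A,M[:,2],rcond=None)[0])
plan([.504,-.104,.075],R_(100*D,0),8)
E
```

```text
time_s: 12.7
position: [0.5043, -0.1001, 0.0743]
tool_rot: [[-0.984, -0.176, 0.0], [-0.176, 0.984, 0.002], [-0.001, 0.002, -1.0]]
contact_force: [-0.2, -0.1, 0.3]
opening: 0.0855
gripper_force: 0.0
[[0.6247 0.1259 0.072 ]
 [0.629  0.0696 0.072 ]
 [0.5785 0.0626 0.072 ]
 [0.5708 0.1189 0.072 ]] [0.60075005 0.09423914 0.072     ]
[0.59980216 0.09542803 0.07575898] ((0.47179022431373596, 0.015500016510486603), (0.36829543113708496, 0.06425599753856659), 32.101234436035156)
[-1.59356803 -1.05856118  1.13260092]
now [ 0.5043 -0.1001  0.0743] shift [ 0.001  -0.0037 -0.0007] rotvec [0.002  0.0008 0.0021]
screw n 8 [0.00012, -0.00047, -8e-05] [0.00025, 0.0001, 0.00026]
```

```bash
python3 -m inch '[{"translation":[0,-0.0018,0],"rot":[0,0,0],"jaw":-1},{"translation":[0,0,0],"rot":[0,0,0],"jaw":-0.2},{"translation":[0,0,0],"rot":[0,0,0],"jaw":1},{"translation":[0,0,0],"rot":[0,0,0],"jaw":1},{"translation":[0,0,0],"rot":[0,0,0],"jaw":1},{"translation":[0,0,0],"rot":[0,0,0],"jaw":1},{"translation":[0,0,0],"rot":[0,0,0],"jaw":1},{"translation":[0,0,0],"rot":[0,0,0],"jaw":1},{"translation":[0,0,0],"rot":[0,0,0],"jaw":1},{"translation":[0,0,0],"rot":[0,0,0],"jaw":1}]' 50
```

```text
time_s: 13.53
position: [0.5055, -0.1027, 0.0763]
tool_rot: [[-0.985, -0.175, 0.002], [-0.175, 0.985, 0.002], [-0.002, 0.001, -1.0]]
contact_force: [-1.8, 1.1, 7.3]
opening: 0.0584
gripper_force: 53.3
```

```bash
python3 -m inch '[{"translation":[0,0,-0.006],"rot":[0,0,0],"jaw":1},{"translation":[0,0,-0.01],"rot":[0,0,0],"jaw":1},{"translation":[0,0,-0.015],"rot":[0,0,0],"jaw":1},{"translation":[0,0,-0.015],"rot":[0,0,0],"jaw":1},{"translation":[0,0,-0.015],"rot":[0,0,0],"jaw":1},{"translation":[0,0,-0.015],"rot":[0,0,0],"jaw":1},{"translation":[0,0,-0.015],"rot":[0,0,0],"jaw":1},{"translation":[0,0,-0.01],"rot":[0,0,0],"jaw":1},{"translation":[0,0,0],"rot":[0,0,0],"jaw":1},{"translation":[0,0,0],"rot":[0,0,0],"jaw":1}]'
python3 - <<'E'
from h import *
plan([.601,.0955,.155],R_(100*D,0),9)
c=cap('scene','s4.png')
E
```

```text
time_s: 14.37
position: [0.5051, -0.1029, 0.1764]
tool_rot: [[-0.985, -0.175, 0.001], [-0.175, 0.985, 0.002], [-0.001, 0.001, -1.0]]
contact_force: [0.6, 0.5, -3.8]
opening: 0.0586
gripper_force: 54.4
now [ 0.5051 -0.1029  0.1764] shift [-0.1291  0.1784  0.0218] rotvec [0.0013 0.0012 0.0016]
screw n 9 [-0.01434, 0.01984, 0.0024] [0.00015, 0.00014, 0.00018]
```

```bash
python3 -m inch '[{"translation":[-0.0143,0.0198,0.0024],"rot":[0,0,0],"jaw":1},{"translation":[-0.0143,0.0198,0.0024],"rot":[0,0,0],"jaw":1},{"translation":[-0.0143,0.0198,0.0024],"rot":[0,0,0],"jaw":1},{"translation":[-0.0143,0.0198,0.0024],"rot":[0,0,0],"jaw":1},{"translation":[-0.0143,0.0198,0.0024],"rot":[0,0,0],"jaw":1},{"translation":[-0.0143,0.0198,0.0024],"rot":[0,0,0],"jaw":1},{"translation":[-0.0143,0.0198,0.0024],"rot":[0,0,0],"jaw":1},{"translation":[-0.0143,0.0198,0.0024],"rot":[0,0,0],"jaw":1},{"translation":[-0.0143,0.0198,0.0024],"rot":[0.0013,0.0012,0.0016],"jaw":1},{"translation":[0,0,0],"rot":[0,0,0],"jaw":1}]'
python3 -m inch '[{"translation":[0,0,0],"rot":[0,0,0],"jaw":1},{"translation":[0,0,0],"rot":[0,0,0],"jaw":1},{"translation":[0,0,0],"rot":[0,0,0],"jaw":1},{"translation":[0,0,0.003],"rot":[0,0,0],"jaw":1},{"translation":[0,0,0.003],"rot":[0,0,0],"jaw":1},{"translation":[0,0,0.003],"rot":[0,0,0],"jaw":1},{"translation":[0,0,0.003],"rot":[0,0,0],"jaw":1},{"translation":[0,0,0],"rot":[0,0,0],"jaw":1},{"translation":[0,0,0],"rot":[0,0,0],"jaw":1},{"translation":[0,0,0],"rot":[0,0,0],"jaw":1}]'
python3 - <<'E'
from h import *
plan([.6015,.0955,.1233],R_(100*D,0),9)
b=cap('scene')['image'][:,:,::-1]
cv2.imwrite('pics/s5.png',cv2.resize(b[140:260,330:490],(800,600),interpolation=cv2.INTER_CUBIC))
E
```

```text
time_s: 15.25
position: [0.6009, 0.0983, 0.1526]
tool_rot: [[-0.984, -0.176, -0.003], [-0.176, 0.984, 0.001], [0.003, 0.001, -1.0]]
contact_force: [0.8, -0.4, -3.8]
opening: 0.0588
gripper_force: 54.9
time_s: 16.08
position: [0.6005, 0.0952, 0.143]
tool_rot: [[-0.985, -0.174, -0.001], [-0.174, 0.985, 0.0], [0.001, 0.0, -1.0]]
contact_force: [-0.3, 0.7, -3.6]
opening: 0.0582
gripper_force: 54.9
now [0.6005 0.0952 0.143 ] shift [-0.001   0.0001  0.0197] rotvec [ 0.0004 -0.0006  0.    ]
screw n 9 [-0.00012, 1e-05, 0.00218] [4e-05, -7e-05, 0.0]
```

View pics/s5.png

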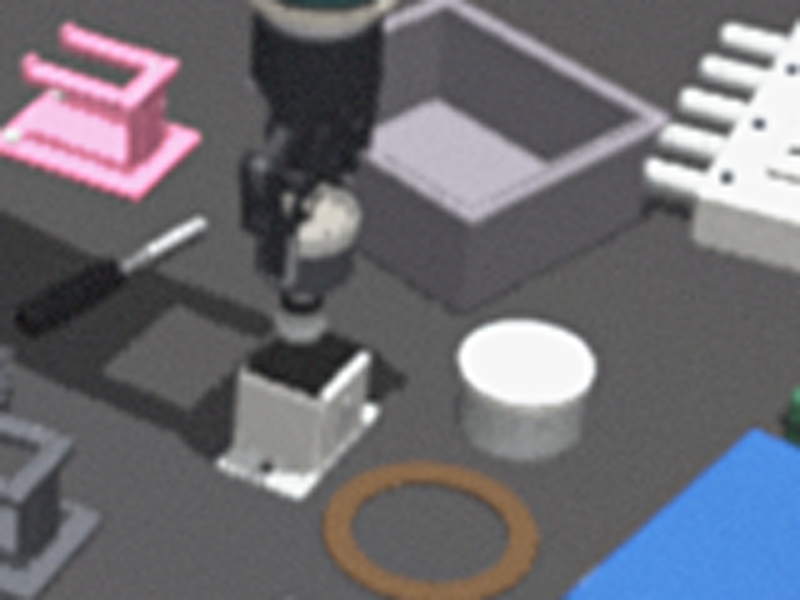

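The gauge is above the rubber, with its foot at (302,325) in the crop and the pad at (305,362). I'll check from the dial's depth that it is upright.

```bash
python3 - <<'E'
from h import *
c=dict(np.load('/tmp/scene.npz'))
b=c['image'].astype(int); 
for (u0,u1,v0,v1,lo) in ((388,406,174,196,130),(425,446,205,218,200)):
    V,U=np.mgrid[v0:v1,u0:u1]; I=b[v0:v1,u0:u1].min(2).ravel()
    P=np.array([world(c,u,v) for u,v in zip(U.ravel(),V.ravel())]); M=P[I>lo]
    m=np.median(M,0); M=M[np.linalg.norm(M-m,axis=1)<.04]
    for _ in range(4):
        q=M-M.mean(0); n=np.linalg.svd(q,full_matrices=0)[2][2]; n*=np.sign(n[2]); r=q@n; M=M[abs(r)<max(2*r.std(),.002)]
    print(len(M),M.mean(0).round(4),n.round(3),r.std())
E
```

```text
103 [0.6159 0.0982 0.1757] [-0.171 -0.024  0.985] 0.0028231871226594785
200 [0.6952 0.2109 0.0499] [-0.014  0.014  1.   ] 0.001977893503789623
```

```bash
python3 - <<'E'
from h import *
c=dict(np.load('/tmp/scene.npz')); E=np.linalg.inv(c['extrinsics']); K=np.array([[c['fx'],0,c['cx']],[0,c['fy'],c['cy']],[0,0,1.]],float)
def pr(P): 
    q=cv2.projectPoints(np.array(P,float).reshape(-1,1,3),cv2.Rodrigues(E[:3,:3])[0],E[:3,3],K,np.array(c['dist_coeffs'],float))[0][:,0]; return (q-[330,140])*5
a=np.linspace(0,2*np.pi,73)[:-1]
b=c['image'][:,:,::-1]; im=cv2.resize(b[140:260,330:490],(800,600),interpolation=cv2.INTER_CUBIC)
for t,col in((0,(0,255,0)),(10,(0,0,255))):
    R=Ro.from_rotvec(-t*D*np.array([-.175,.985,0])).as_matrix(); g=np.array([.6005,.0952,.1623])
    for r,z in((.015,0),(.012,.007),(.03,.045),(.028,.087)):
        pts=g+(np.c_[r*np.cos(a),r*np.sin(a),0*a+z-.07]@R.T)
        cv2.polylines(im,[pr(pts).round().astype(int)],True,col,1)
cv2.imwrite('pics/o6.png',cv2.resize(im[100:400,200:500],(600,600)))
E
```

```text
(no output)
```

View pics/o6.png

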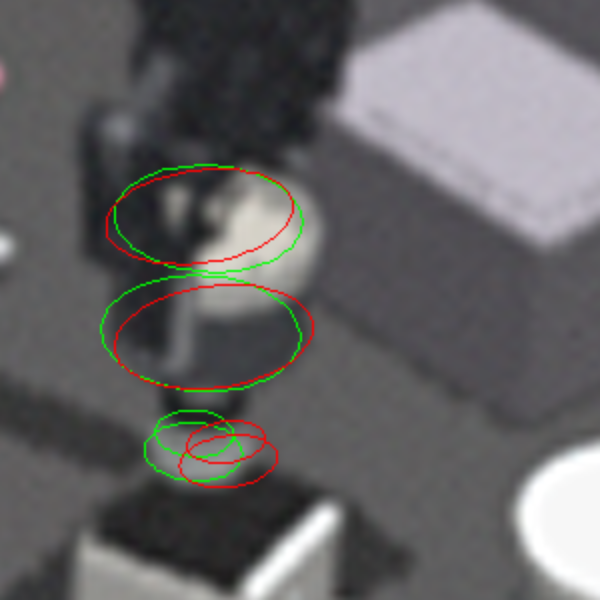

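```bash
python3 - <<'E'
from h import *
ds=[]
for i in range(8): c=cap('scene'); ds.append(c['depth'])
d=np.array(ds); c['depth']=np.median(d,0); np.savez('/tmp/scene',**c)
print('noise',d[:,180:186,393:398].std(0).mean(), 'tcp',arm.sense()['position'])
for v in range(172,200): print(v,' '.join(f"{world(c,u,v)[2]*1000:4.0f}/{c['image'][v,u].min():3d}" for u in range(384,406)))
E
```

```text
noise 0.023263833 tcp [0.60048506 0.09523085 0.14290989]
172  253/ 64  252/ 58  252/ 49  231/ 39  232/ 28  235/ 31  234/ 37  234/ 35  232/ 40  233/ 41  230/ 40  195/ 37  197/ 44  198/ 49  202/ 37  204/ 35  198/ 39  196/ 53   73/ 80   80/ 98   81/125   85/154
173  251/ 63  252/ 55  249/ 49  224/ 43  226/ 38  229/ 40  229/ 33  226/ 41  230/ 39  230/ 36  227/ 39  190/ 43  195/ 45  194/ 37  195/ 30  198/ 28  195/ 42  194/ 51   66/ 76   69/ 79   69/ 90   82/111
174  250/ 57  250/ 46  248/ 46  242/ 56   27/ 59   29/ 63  223/ 49  228/ 43  228/ 44  226/ 36  224/ 33  187/ 38  189/ 41  190/ 37  192/ 46  193/ 57  193/ 55   61/ 66   62/ 77   66/ 76   70/ 79   72/ 82
175  245/ 41  245/ 47  242/ 41  239/ 54   24/ 68   27/ 73   30/ 60  225/ 47  225/ 41  224/ 41  186/ 33  187/ 29  185/ 35  187/ 44  188/ 72  188/ 96   55/ 88   58/ 74   61/ 76   60/ 79   63/ 78   69/ 73
176  242/ 33  242/ 38  237/ 34  219/ 45  219/ 53  217/ 61  222/ 59  222/ 44  223/ 38  220/ 56  181/ 71  183/ 71  185/ 44  186/ 41  185/ 58  187/ 86   51/ 89   51/ 79   56/ 78   57/ 79   59/ 79   61/ 72
177  239/ 31  238/ 34  235/ 40  2
[... 3912 characters left out ...]
/ 61  144/ 62  143/ 62  142/ 66    2/ 86    1/ 92    1/ 93    2/ 92    1/ 92    1/ 96    1/ 92
197    1/ 80  140/ 74  143/ 77  142/ 84  145/ 75  145/ 62  145/ 63  146/ 60  147/ 62  145/ 59  145/ 61  143/ 66  141/ 65  140/ 75    2/ 85    1/ 92    3/ 91   -0/ 92    3/ 96    3/ 93    3/ 91    4/ 94
198    1/ 89    3/ 82  123/ 59  139/ 58  139/ 66  140/ 77  140/ 73  141/ 72  139/ 69  143/ 56  141/ 58    2/ 74    1/ 80    3/ 90    5/ 95    3/ 95   -1/ 96    3/ 94    4/ 94    2/ 95    2/ 94   -0/ 94
199    4/ 93    3/ 89  119/ 48  124/ 44  123/ 67  123/ 89  127/ 95  125/ 92  124/ 72  122/ 52  119/ 59    3/ 86    3/ 88    2/ 95    3/ 97    1/ 92    2/ 94    0/ 93    4/ 93    2/ 92    2/ 94    1/ 94
```

The dial face is level in depth at z≈0.174, with the rim at 0.180 all round, so the gauge is upright. I'm pressing slowly from here.

```bash
python3 -m inch '[{"translation":[0,0,0.001],"rot":[0,0,0],"jaw":1},{"translation":[0,0,0.001],"rot":[0,0,0],"jaw":1},{"translation":[0,0,0.001],"rot":[0,0,0],"jaw":1},{"translation":[0,0,0.001],"rot":[0,0,0],"jaw":1},{"translation":[0,0,0.001],"rot":[0,0,0],"jaw":1},{"translation":[0,0,0.001],"rot":[0,0,0],"jaw":1},{"translation":[0,0,0.001],"rot":[0,0,0],"jaw":1},{"translation":[0,0,0.001],"rot":[0,0,0],"jaw":1},{"translation":[0,0,0.001],"rot":[0,0,0],"jaw":1},{"translation":[0,0,0.001],"rot":[0,0,0],"jaw":1}]'
python3 -m inch '[{"translation":[0,0,0.0006],"rot":[0,0,0],"jaw":1},{"translation":[0,0,0.0006],"rot":[0,0,0],"jaw":1},{"translation":[0,0,0.0006],"rot":[0,0,0],"jaw":1},{"translation":[0,0,0.0006],"rot":[0,0,0],"jaw":1},{"translation":[0,0,0.0006],"rot":[0,0,0],"jaw":1},{"translation":[0,0,0.0006],"rot":[0,0,0],"jaw":1},{"translation":[0,0,0.0006],"rot":[0,0,0],"jaw":1},{"translation":[0,0,0.0006],"rot":[0,0,0],"jaw":1},{"translation":[0,0,0.0006],"rot":[0,0,0],"jaw":1},{"translation":[0,0,0.0006],"rot":[0,0,0],"jaw":1}]'
```

```text
time_s: 17.37
position: [0.6005, 0.0952, 0.1328]
tool_rot: [[-0.985, -0.174, -0.001], [-0.174, 0.985, 0.0], [0.001, 0.0, -1.0]]
contact_force: [-0.8, 0.7, -3.2]
opening: 0.0588
gripper_force: 54.9
time_s: 18.2
position: [0.6005, 0.0952, 0.1269]
tool_rot: [[-0.985, -0.174, -0.001], [-0.174, 0.985, 0.0], [0.001, 0.0, -1.0]]
contact_force: [0.6, 0.3, -1.5]
opening: 0.0588
gripper_force: 54.9
```

```bash
python3 -m inch '[{"translation":[0,0,0.0004],"rot":[0,0,0],"jaw":1},{"translation":[0,0,0.0004],"rot":[0,0,0],"jaw":1},{"translation":[0,0,0.0004],"rot":[0,0,0],"jaw":1},{"translation":[0,0,0.0004],"rot":[0,0,0],"jaw":1},{"translation":[0,0,0.0004],"rot":[0,0,0],"jaw":1},{"translation":[0,0,0.0004],"rot":[0,0,0],"jaw":1},{"translation":[0,0,0.0004],"rot":[0,0,0],"jaw":1},{"translation":[0,0,0],"rot":[0,0,0],"jaw":1},{"translation":[0,0,0],"rot":[0,0,0],"jaw":1},{"translation":[0,0,0],"rot":[0,0,0],"jaw":1}]'
```

```text
time_s: 19.03
position: [0.6005, 0.0953, 0.1241]
tool_rot: [[-0.985, -0.174, -0.001], [-0.174, 0.985, 0.0], [0.001, 0.0, -1.0]]
contact_force: [0.2, -0.2, -0.1]
opening: 0.0587
gripper_force: 54.9
```

```bash
python3 -m inch '[{"translation":[0,0,0.0003],"rot":[0,0,0],"jaw":1},{"translation":[0,0,0.0003],"rot":[0,0,0],"jaw":1},{"translation":[0,0,0.0003],"rot":[0,0,0],"jaw":1},{"translation":[0,0,0.0003],"rot":[0,0,0],"jaw":1},{"translation":[0,0,0],"rot":[0,0,0],"jaw":1},{"translation":[0,0,0],"rot":[0,0,0],"jaw":1},{"translation":[0,0,0],"rot":[0,0,0],"jaw":1},{"translation":[0,0,0],"rot":[0,0,0],"jaw":1},{"translation":[0,0,0],"rot":[0,0,0],"jaw":1},{"translation":[0,0,0],"rot":[0,0,0],"jaw":1}]'
```

```text
time_s: 19.87
position: [0.6006, 0.0952, 0.1232]
tool_rot: [[-0.985, -0.174, -0.0], [-0.174, 0.985, 0.0], [0.0, 0.0, -1.0]]
contact_force: [-0.4, 0.2, 4.6]
opening: 0.0583
gripper_force: 55.4
```

```bash
python3 -m inch '[{"translation":[0,0,0.0003],"rot":[0,0,0],"jaw":1},{"translation":[0,0,0.0003],"rot":[0,0,0],"jaw":1},{"translation":[0,0,0],"rot":[0,0,0],"jaw":1},{"translation":[0,0,0],"rot":[0,0,0],"jaw":1},{"translation":[0,0,0],"rot":[0,0,0],"jaw":1},{"translation":[0,0,0],"rot":[0,0,0],"jaw":1},{"translation":[0,0,0],"rot":[0,0,0],"jaw":1},{"translation":[0,0,0],"rot":[0,0,0],"jaw":1},{"translation":[0,0,0],"rot":[0,0,0],"jaw":1},{"translation":[0,0,0],"rot":[0,0,0],"jaw":1}]'
```

```text
time_s: 20.7
position: [0.6007, 0.0953, 0.123]
tool_rot: [[-0.985, -0.174, 0.0], [-0.174, 0.985, 0.0], [-0.0, 0.0, -1.0]]
contact_force: [-2.3, -0.9, 9.1]
opening: 0.0584
gripper_force: 55.9
```

```bash
python3 -m inch '[{"translation":[0,0,-0.001],"rot":[0,0,0],"jaw":1},{"translation":[0,0,-0.0012],"rot":[0,0,0],"jaw":1},{"translation":[0,0,-0.0015],"rot":[0,0,0],"jaw":1},{"translation":[0,0,-0.003],"rot":[0,0,0],"jaw":1},{"translation":[0,0,-0.006],"rot":[0,0,0],"jaw":1},{"translation":[0,0,-0.01],"rot":[0,0,0],"jaw":1},{"translation":[0,0,-0.012],"rot":[0,0,0],"jaw":1},{"translation":[0,0,-0.012],"rot":[0,0,0],"jaw":1},{"translation":[0,0,-0.008],"rot":[0,0,0],"jaw":1},{"translation":[0,0,0],"rot":[0,0,0],"jaw":1}]'
python3 - <<'E'
from h import *
plan([.5051,-.1029,.177],R_(100*D,0),9)
E
```

```text
time_s: 21.53
position: [0.6013, 0.0953, 0.1799]
tool_rot: [[-0.985, -0.174, 0.003], [-0.174, 0.985, 0.001], [-0.003, 0.0, -1.0]]
contact_force: [0.2, 0.3, -2.9]
opening: 0.0586
gripper_force: 55.2
now [0.6013 0.0953 0.1799] shift [ 0.1292 -0.1785  0.0025] rotvec [0.0002 0.0027 0.0001]
screw n 9 [0.01435, -0.01983, 0.0003] [2e-05, 0.0003, 1e-05]
```

```bash
python3 -m inch '[{"translation":[0.0144,-0.0198,0.0003],"rot":[0,0,0],"jaw":1},{"translation":[0.0144,-0.0198,0.0003],"rot":[0,0,0],"jaw":1},{"translation":[0.0144,-0.0198,0.0003],"rot":[0,0,0],"jaw":1},{"translation":[0.0144,-0.0198,0.0003],"rot":[0,0,0],"jaw":1},{"translation":[0.0144,-0.0198,0.0003],"rot":[0,0,0],"jaw":1},{"translation":[0.0144,-0.0198,0.0003],"rot":[0,0,0],"jaw":1},{"translation":[0.0144,-0.0198,0.0003],"rot":[0,0,0],"jaw":1},{"translation":[0.0144,-0.0198,0.0003],"rot":[0,0,0],"jaw":1},{"translation":[0.0135,-0.0198,0.0003],"rot":[0,0,0],"jaw":1},{"translation":[0,0,0],"rot":[0,0,0],"jaw":1}]'
python3 -m inch '[{"translation":[0,0,0],"rot":[0,0,0],"jaw":1},{"translation":[0,0,0],"rot":[0,0,0],"jaw":1},{"translation":[0,0,0],"rot":[0,0,0],"jaw":1},{"translation":[0,0,0.005],"rot":[0,0,0],"jaw":1},{"translation":[0,0,0.007],"rot":[0,0,0],"jaw":1},{"translation":[0,0,0.007],"rot":[0,0,0],"jaw":1},{"translation":[0,0,0.005],"rot":[0,0,0],"jaw":1},{"translation":[0,0,0],"rot":[0,0,0],"jaw":1},{"translation":[0,0,0],"rot":[0,0,0],"jaw":1},{"translation":[0,0,0],"rot":[0,0,0],"jaw":1}]'
python3 - <<'E'
from h import *
plan([.5051,-.1029,.0765],R_(100*D,0),9)
E
```

```text
time_s: 22.37
position: [0.5033, -0.1054, 0.1742]
tool_rot: [[-0.985, -0.172, -0.001], [-0.172, 0.985, -0.001], [0.001, -0.001, -1.0]]
contact_force: [-0.8, 0.7, -2.9]
opening: 0.0586
gripper_force: 55.2
time_s: 23.2
position: [0.5048, -0.1026, 0.1504]
tool_rot: [[-0.985, -0.174, -0.001], [-0.174, 0.985, 0.0], [0.001, 0.0, -1.0]]
contact_force: [0.6, -0.9, -3.6]
opening: 0.0588
gripper_force: 55.2
now [ 0.5048 -0.1026  0.1504] shift [-0.0003 -0.0003  0.0739] rotvec [ 0.0003 -0.0006  0.0001]
screw n 9 [-3e-05, -4e-05, 0.00822] [3e-05, -7e-05, 1e-05]
```

```bash
python3 -m inch '[{"translation":[-0.0003,-0.0003,0.006],"rot":[0,0,0],"jaw":1},{"translation":[0,0,0.009],"rot":[0,0,0],"jaw":1},{"translation":[0,0,0.009],"rot":[0,0,0],"jaw":1},{"translation":[0,0,0.009],"rot":[0,0,0],"jaw":1},{"translation":[0,0,0.009],"rot":[0,0,0],"jaw":1},{"translation":[0,0,0.009],"rot":[0,0,0],"jaw":1},{"translation":[0,0,0.009],"rot":[0,0,0],"jaw":1},{"translation":[0,0,0.006],"rot":[0,0,0],"jaw":1},{"translation":[0,0,0.003],"rot":[0,0,0],"jaw":1},{"translation":[0,0,0],"rot":[0,0,0],"jaw":1}]'
python3 -m inch '[{"translation":[0,0,0.001],"rot":[0,0,0],"jaw":1},{"translation":[0,0,0.001],"rot":[0,0,0],"jaw":1},{"translation":[0,0,0.001],"rot":[0,0,0],"jaw":1},{"translation":[0,0,0.001],"rot":[0,0,0],"jaw":1},{"translation":[0,0,0.0005],"rot":[0,0,0],"jaw":1},{"translation":[0,0,0],"rot":[0,0,0],"jaw":1},{"translation":[0,0,0],"rot":[0,0,0],"jaw":1},{"translation":[0,0,0],"rot":[0,0,0],"jaw":1},{"translation":[0,0,0],"rot":[0,0,0],"jaw":1},{"translation":[0,0,0],"rot":[0,0,0],"jaw":1}]'
```

```text
time_s: 24.03
position: [0.5047, -0.1028, 0.0805]
tool_rot: [[-0.985, -0.174, -0.002], [-0.174, 0.985, 0.0], [0.002, 0.001, -1.0]]
contact_force: [-0.7, -0.7, -3.4]
opening: 0.0583
gripper_force: 55.2
time_s: 24.87
position: [0.505, -0.1029, 0.0769]
tool_rot: [[-0.985, -0.174, -0.001], [-0.174, 0.985, 0.0], [0.001, 0.0, -1.0]]
contact_force: [-0.1, -1.1, -2.1]
opening: 0.0585
gripper_force: 55.2
```

Nearly down. I'll go 0.8 mm further, then release and rise.

```bash
python3 -m inch '[{"translation":[0,0,0.0004],"rot":[0,0,0],"jaw":1},{"translation":[0,0,0.0004],"rot":[0,0,0],"jaw":1},{"translation":[0,0,0],"rot":[0,0,0],"jaw":1},{"translation":[0,0,0],"rot":[0,0,0],"jaw":1},{"translation":[0,0,0],"rot":[0,0,0],"jaw":-1},{"translation":[0,0,0],"rot":[0,0,0],"jaw":-1},{"translation":[0,0,0],"rot":[0,0,0],"jaw":-1},{"translation":[0,0,0],"rot":[0,0,0],"jaw":-1},{"translation":[0,0,0],"rot":[0,0,0],"jaw":-1},{"translation":[0,0,0],"rot":[0,0,0],"jaw":-1}]'
python3 -m inch '[{"translation":[0,0,-0.01],"rot":[0,0,0],"jaw":-1},{"translation":[0,0,-0.02],"rot":[0,0,0],"jaw":-1},{"translation":[0,0,-0.02],"rot":[0,0,0],"jaw":-1},{"translation":[0,0,-0.02],"rot":[0,0,0],"jaw":-1},{"translation":[0,0,-0.02],"rot":[0,0,0],"jaw":-1},{"translation":[0,0.02,-0.005],"rot":[0,0,0],"jaw":-1},{"translation":[0,0.03,-0.005],"rot":[0,0,0],"jaw":-1},{"translation":[0,0.03,0],"rot":[0,0,0],"jaw":-1},{"translation":[0,0.03,0],"rot":[0,0,0],"jaw":-1},{"translation":[0,0.03,0],"rot":[0,0,0],"jaw":-1}]'
python3 - <<'E'
from h import *
plan([.601,.095,.20],R_(98*D,0),9)
b=cap('top')['image'][:,:,::-1]; cap('scene','s7.png')
cv2.imwrite('pics/t7.png',cv2.resize(b[212:272,300:380],(800,600),interpolation=cv2.INTER_CUBIC))
E
```

```text
time_s: 25.7
position: [0.505, -0.1029, 0.076]
tool_rot: [[-0.985, -0.174, -0.001], [-0.174, 0.985, 0.0], [0.001, 0.0, -1.0]]
contact_force: [-0.0, -0.4, -1.0]
opening: 0.0855
gripper_force: 0.0
time_s: 26.53
position: [0.4803, 0.0362, 0.1771]
tool_rot: [[-0.985, -0.173, 0.0], [-0.173, 0.985, 0.0], [-0.0, 0.0, -1.0]]
contact_force: [1.5, 0.3, 0.1]
opening: 0.0852
gripper_force: 0.0
now [0.4803 0.0362 0.1771] shift [-0.1291  0.037  -0.0229] rotvec [0.0002 0.0003 0.0346]
screw n 9 [-0.01427, 0.00433, -0.00254] [3e-05, 3e-05, 0.00384]
```

View pics/t7.png

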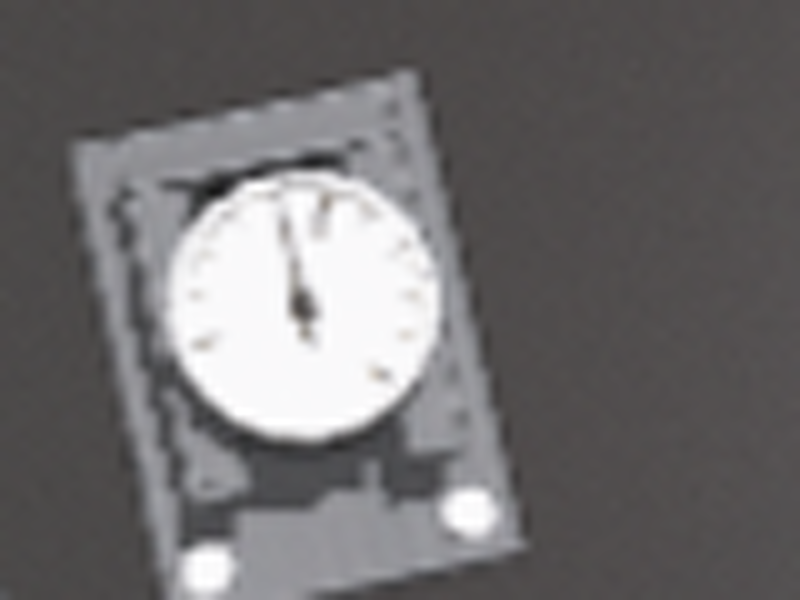

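The gauge hangs upright in its rest, its dial centred at (303,305). The hand tip at (283,215) is about 25° before the long middle mark at (325,210), a reading of about 39. That is short of the mark, so the mount goes in the deep bin.

```bash
python3 -m inch '[{"translation":[-0.0143,0.0043,-0.0025],"rot":[0,0,0.0038],"jaw":-1},{"translation":[-0.0143,0.0043,-0.0025],"rot":[0,0,0.0038],"jaw":-1},{"translation":[-0.0143,0.0043,-0.0025],"rot":[0,0,0.0038],"jaw":-1},{"translation":[-0.0143,0.0043,-0.0025],"rot":[0,0,0.0038],"jaw":-1},{"translation":[-0.0143,0.0043,-0.0025],"rot":[0,0,0.0038],"jaw":-1},{"translation":[-0.0143,0.0043,-0.0025],"rot":[0,0,0.0038],"jaw":-1},{"translation":[-0.0143,0.0043,-0.0025],"rot":[0,0,0.0038],"jaw":-1},{"translation":[-0.0143,0.0043,-0.0025],"rot":[0,0,0.0038],"jaw":-1},{"translation":[-0.0143,0.0043,-0.0025],"rot":[0,0,0.0038],"jaw":-1},{"translation":[0,0,0],"rot":[0,0,0],"jaw":-1}]'
python3 -m inch '[{"translation":[0,0,0],"rot":[0,0,0],"jaw":-1},{"translation":[0,0,0],"rot":[0,0,0],"jaw":-1},{"translation":[0,0,0.01],"rot":[0,0,0],"jaw":-1},{"translation":[0,0,0.018],"rot":[0,0,0],"jaw":-1},{"translation":[0,0,0.018],"rot":[0,0,0],"jaw":-1},{"translation":[0,0,0.018],"rot":[0,0,0],"jaw":-1},{"translation":[0,0,0.01],"rot":[0,0,0],"jaw":-1},{"translation":[0,0,0],"rot":[0,0,0],"jaw":-1},{"translation":[0,0,0],"rot":[0,0,0],"jaw":-1},{"translation":[0,0,0],"rot":[0,0,0],"jaw":-1}]'
python3 - <<'E'
from h import *
plan([.601,.0955,.031],R_(98*D,0),9)
E
```

```text
time_s: 27.47
position: [0.6034, 0.0938, 0.1991]
tool_rot: [[-0.99, -0.14, -0.0], [-0.14, 0.99, 0.0], [0.0, 0.0, -1.0]]
contact_force: [-0.1, 0.2, -0.7]
opening: 0.0853
gripper_force: 0.0
time_s: 28.3
position: [0.6019, 0.0936, 0.1256]
tool_rot: [[-0.99, -0.14, 0.001], [-0.14, 0.99, 0.0], [-0.001, 0.0, -1.0]]
contact_force: [-0.6, 0.0, -0.1]
opening: 0.0852
gripper_force: 0.0
now [0.6019 0.0936 0.1256] shift [0.0007 0.002  0.0946] rotvec [0.0003 0.0007 0.0007]
screw n 9 [8e-05, 0.00022, 0.01052] [3e-05, 7e-05, 8e-05]
```

```bash
python3 -m inch '[{"translation":[0.0007,0.002,0.008],"rot":[0,0,0],"jaw":-1},{"translation":[0,0,0.012],"rot":[0,0,0],"jaw":-1},{"translation":[0,0,0.014],"rot":[0,0,0],"jaw":-1},{"translation":[0,0,0.014],"rot":[0,0,0],"jaw":-1},{"translation":[0,0,0.014],"rot":[0,0,0],"jaw":-1},{"translation":[0,0,0.014],"rot":[0,0,0],"jaw":-1},{"translation":[0,0,0.012],"rot":[0,0,0],"jaw":-1},{"translation":[0,0,0.0066],"rot":[0,0,0],"jaw":-1},{"translation":[0,0,0],"rot":[0,0,0],"jaw":-1},{"translation":[0,0,0],"rot":[0,0,0],"jaw":-1}]' 60
python3 -m inch '[{"translation":[0,0,0],"rot":[0,0,0],"jaw":1},{"translation":[0,0,0],"rot":[0,0,0],"jaw":1},{"translation":[0,0,0],"rot":[0,0,0],"jaw":1},{"translation":[0,0,0],"rot":[0,0,0],"jaw":1},{"translation":[0,0,0],"rot":[0,0,0],"jaw":1},{"translation":[0,0,0],"rot":[0,0,0],"jaw":1},{"translation":[0,0,0],"rot":[0,0,0],"jaw":1},{"translation":[0,0,0],"rot":[0,0,0],"jaw":1},{"translation":[0,0,0],"rot":[0,0,0],"jaw":1},{"translation":[0,0,0],"rot":[0,0,0],"jaw":1}]' 60
python3 -m inch '[{"translation":[0,0,-0.01],"rot":[0,0,0],"jaw":1},{"translation":[0,0,-0.02],"rot":[0,0,0],"jaw":1},{"translation":[0,0,-0.025],"rot":[0,0,0],"jaw":1},{"translation":[0,0,-0.025],"rot":[0,0,0],"jaw":1},{"translation":[0,0,-0.025],"rot":[0,0,0],"jaw":1},{"translation":[0,0,-0.025],"rot":[0,0,0],"jaw":1},{"translation":[0,0,-0.02],"rot":[0,0,0],"jaw":1},{"translation":[0,0,0],"rot":[0,0,0],"jaw":1},{"translation":[0,0,0],"rot":[0,0,0],"jaw":1},{"translation":[0,0,0],"rot":[0,0,0],"jaw":1}]'
python3 - <<'E'
from h import *
plan([.5125,.378,.175],R_(84*D,0),13)
E
```

```text
time_s: 29.13
position: [0.6006, 0.0955, 0.0297]
tool_rot: [[-0.99, -0.14, -0.001], [-0.14, 0.99, 0.0], [0.001, 0.0, -1.0]]
contact_force: [0.7, 0.5, 0.2]
opening: 0.0853
gripper_force: 0.0
time_s: 29.97
position: [0.6012, 0.0957, 0.0312]
tool_rot: [[-0.99, -0.14, 0.001], [-0.14, 0.99, 0.001], [-0.001, 0.0, -1.0]]
contact_force: [-0.4, 0.9, 6.7]
opening: 0.061
gripper_force: 68.3
time_s: 30.8
position: [0.6001, 0.0954, 0.1782]
tool_rot: [[-0.99, -0.14, -0.003], [-0.14, 0.99, -0.0], [0.003, 0.0, -1.0]]
contact_force: [-0.8, -0.8, -6.3]
opening: 0.0607
gripper_force: 67.0
now [0.6001 0.0954 0.1782] shift [0.0472 0.2921 0.0034] rotvec [-0.     -0.0026  0.2451]
screw n 13 [0.00616, 0.02197, 0.00026] [-0.0, -0.0002, 0.01885]
```

```bash
python3 -m inch '[{"translation":[0.0062,0.022,0.0003],"rot":[0,0,0.0188],"jaw":1},{"translation":[0.0062,0.022,0.0003],"rot":[0,0,0.0188],"jaw":1},{"translation":[0.0062,0.022,0.0003],"rot":[0,0,0.0188],"jaw":1},{"translation":[0.0062,0.022,0.0003],"rot":[0,0,0.0188],"jaw":1},{"translation":[0.0062,0.022,0.0003],"rot":[0,0,0.0188],"jaw":1},{"translation":[0.0062,0.022,0.0003],"rot":[0,0,0.0188],"jaw":1},{"translation":[0.0062,0.022,0.0003],"rot":[0,0,0.0188],"jaw":1},{"translation":[0.0062,0.022,0.0003],"rot":[0,0,0.0188],"jaw":1},{"translation":[0.0062,0.022,0.0003],"rot":[0,0,0.0188],"jaw":1},{"translation":[0.0062,0.022,0.0003],"rot":[0,0,0.0188],"jaw":1}]'
python3 -m inch '[{"translation":[0.0062,0.022,0.0003],"rot":[0,0,0.0188],"jaw":1},{"translation":[0.0062,0.022,0.0003],"rot":[0,0,0.0188],"jaw":1},{"translation":[0.0062,0.022,0.0003],"rot":[0,0,0.0188],"jaw":1},{"translation":[0,0,0],"rot":[0,0,0],"jaw":1},{"translation":[0,0,0],"rot":[0,0,0],"jaw":1},{"translation":[0,0,0.01],"rot":[0,0,0],"jaw":1},{"translation":[0,0,0.01],"rot":[0,0,0],"jaw":1},{"translation":[0,0,0.01],"rot":[0,0,0],"jaw":1},{"translation":[0,0,0],"rot":[0,0,0],"jaw":1},{"translation":[0,0,0],"rot":[0,0,0],"jaw":1}]'
python3 - <<'E'
from h import *
plan([.5125,.378,.038],R_(84*D,0),9)
b=cap('top')['image'][:,:,::-1]
cv2.imwrite('pics/t8.png',cv2.resize(b[180:310,60:190],(600,600),interpolation=cv2.INTER_CUBIC))
E
```

```text
time_s: 31.63
position: [0.5255, 0.3121, 0.1747]
tool_rot: [[-0.999, 0.049, -0.003], [0.049, 0.999, -0.001], [0.003, -0.001, -1.0]]
contact_force: [0.0, 0.0, -5.0]
opening: 0.0609
gripper_force: 67.1
time_s: 32.47
position: [0.5122, 0.3778, 0.1448]
tool_rot: [[-0.995, 0.104, -0.002], [0.104, 0.995, -0.001], [0.002, -0.001, -1.0]]
contact_force: [0.6, -0.4, -4.0]
opening: 0.0606
gripper_force: 67.3
now [0.5122 0.3778 0.1448] shift [-0.0005  0.0004  0.1068] rotvec [-0.0011 -0.0022  0.0001]
screw n 9 [-5e-05, 4e-05, 0.01187] [-0.00012, -0.00025, 1e-05]
```

View pics/t8.png

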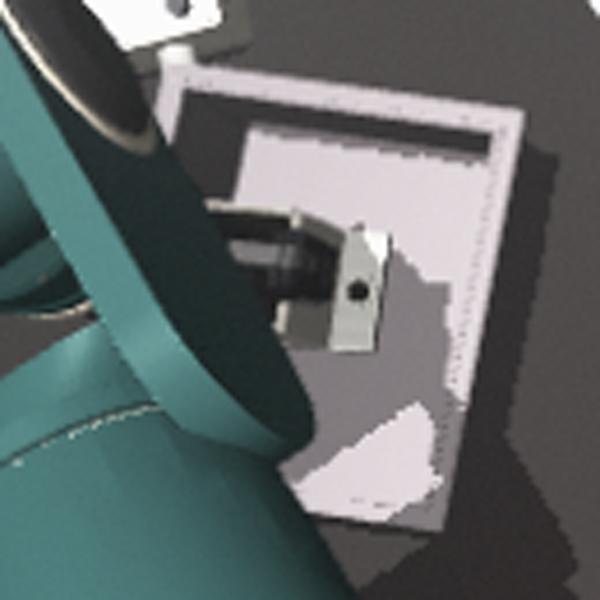

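The mount hangs upright over the bin. Its right ear at (358,290) is well inside the rim, whose right wall runs from about (500,130) to (440,520). I'm lowering it.

```bash
python3 -m inch '[{"translation":[0,0,0.008],"rot":[0,0,0],"jaw":1},{"translation":[0,0,0.013],"rot":[0,0,0],"jaw":1},{"translation":[0,0,0.013],"rot":[0,0,0],"jaw":1},{"translation":[0,0,0.013],"rot":[0,0,0],"jaw":1},{"translation":[0,0,0.013],"rot":[0,0,0],"jaw":1},{"translation":[0,0,0.013],"rot":[0,0,0],"jaw":1},{"translation":[0,0,0.013],"rot":[0,0,0],"jaw":1},{"translation":[0,0,0.01],"rot":[0,0,0],"jaw":1},{"translation":[0,0,0.006],"rot":[0,0,0],"jaw":1},{"translation":[0,0,0],"rot":[0,0,0],"jaw":1}]'
python3 -m inch '[{"translation":[0,0,0.001],"rot":[0,0,0],"jaw":1},{"translation":[0,0,0.001],"rot":[0,0,0],"jaw":1},{"translation":[0,0,0.001],"rot":[0,0,0],"jaw":1},{"translation":[0,0,0.001],"rot":[0,0,0],"jaw":1},{"translation":[0,0,0.001],"rot":[0,0,0],"jaw":1},{"translation":[0,0,0.0005],"rot":[0,0,0],"jaw":1},{"translation":[0,0,0],"rot":[0,0,0],"jaw":1},{"translation":[0,0,0],"rot":[0,0,0],"jaw":1},{"translation":[0,0,0],"rot":[0,0,0],"jaw":1},{"translation":[0,0,0],"rot":[0,0,0],"jaw":1}]'
```

```text
time_s: 33.35
position: [0.5118, 0.3782, 0.0423]
tool_rot: [[-0.995, 0.104, -0.003], [0.104, 0.995, -0.001], [0.002, -0.001, -1.0]]
contact_force: [-0.2, 0.8, -5.0]
opening: 0.0611
gripper_force: 67.5
time_s: 34.18
position: [0.5124, 0.3785, 0.0387]
tool_rot: [[-0.995, 0.104, -0.001], [0.104, 0.995, 0.0], [0.001, 0.0, -1.0]]
contact_force: [-0.3, -0.4, -4.2]
opening: 0.0611
gripper_force: 67.5
```

```bash
python3 -m inch '[{"translation":[0,0,0.0007],"rot":[0,0,0],"jaw":1},{"translation":[0,0,0.0007],"rot":[0,0,0],"jaw":1},{"translation":[0,0,0.0007],"rot":[0,0,0],"jaw":1},{"translation":[0,0,0.0007],"rot":[0,0,0],"jaw":1},{"translation":[0,0,0.0004],"rot":[0,0,0],"jaw":1},{"translation":[0,0,0],"rot":[0,0,0],"jaw":1},{"translation":[0,0,0],"rot":[0,0,0],"jaw":1},{"translation":[0,0,0],"rot":[0,0,0],"jaw":1},{"translation":[0,0,0],"rot":[0,0,0],"jaw":1},{"translation":[0,0,0],"rot":[0,0,0],"jaw":1}]'
```

```text
time_s: 35.02
position: [0.5124, 0.3785, 0.0354]
tool_rot: [[-0.995, 0.104, -0.001], [0.104, 0.995, 0.0], [0.001, 0.0, -1.0]]
contact_force: [-0.7, -0.4, -4.4]
opening: 0.0609
gripper_force: 67.5
```

```bash
python3 -m inch '[{"translation":[0,0,0.0005],"rot":[0,0,0],"jaw":1},{"translation":[0,0,0.0005],"rot":[0,0,0],"jaw":1},{"translation":[0,0,0],"rot":[0,0,0],"jaw":1},{"translation":[0,0,0],"rot":[0,0,0],"jaw":1},{"translation":[0,0,0],"rot":[0,0,0],"jaw":-1},{"translation":[0,0,0],"rot":[0,0,0],"jaw":-1},{"translation":[0,0,0],"rot":[0,0,0],"jaw":-1},{"translation":[0,0,0],"rot":[0,0,0],"jaw":-1},{"translation":[0,0,0],"rot":[0,0,0],"jaw":-1},{"translation":[0,0,0],"rot":[0,0,0],"jaw":-1}]'
python3 -m inch '[{"translation":[0,0,-0.01],"rot":[0,0,0],"jaw":-1},{"translation":[0,0,-0.02],"rot":[0,0,0],"jaw":-1},{"translation":[0,0,-0.025],"rot":[0,0,0],"jaw":-1},{"translation":[0,0,-0.025],"rot":[0,0,0],"jaw":-1},{"translation":[0,0,-0.025],"rot":[0,0,0],"jaw":-1},{"translation":[0,0,-0.025],"rot":[0,0,0],"jaw":-1},{"translation":[0,0,-0.025],"rot":[0,0,0],"jaw":-1},{"translation":[0,0,-0.015],"rot":[0,0,0],"jaw":-1},{"translation":[0,0,0],"rot":[0,0,0],"jaw":-1},{"translation":[0,0,0],"rot":[0,0,0],"jaw":-1}]'
python3 - <<'E'
from h import *
cap('scene','s9.png')
E
```

```text
time_s: 35.85
position: [0.5124, 0.3786, 0.0344]
tool_rot: [[-0.995, 0.104, -0.001], [0.104, 0.995, 0.0], [0.001, 0.0, -1.0]]
contact_force: [-0.0, 1.0, -0.3]
opening: 0.0854
gripper_force: 0.0
time_s: 36.68
position: [0.5126, 0.3786, 0.205]
tool_rot: [[-0.995, 0.104, 0.0], [0.104, 0.995, 0.001], [-0.0, 0.001, -1.0]]
contact_force: [-0.7, -0.0, -1.3]
opening: 0.0856
gripper_force: 0.0
```

View pics/s9.png

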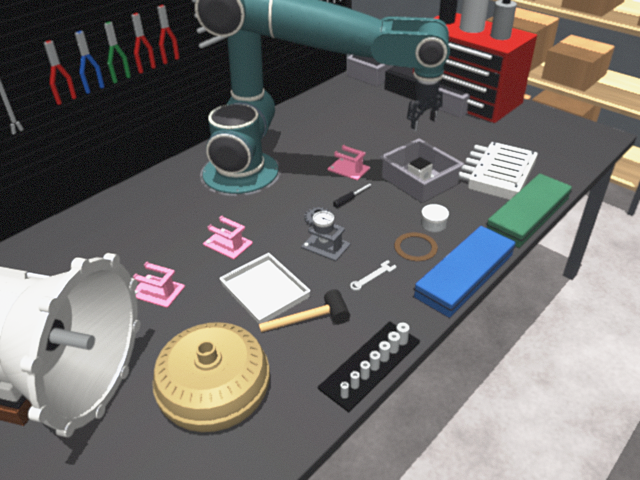

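The mount stands in the deep bin at (420,165) with the rubber up. The gauge is in its rest at (323,222), the bystanders are where they were, and the arm is clear.

```bash
python3 -c "from cell import arm; print(arm.sign_off())"
```

```text
the job is handed in; nothing more can be done
None
```

The rubber read about 39, short of the long middle mark, so the mount is in the deep bin; the gauge is back upright in its fork rest, and the job was handed in at about 37 s.

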